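# Change over the glazing bench's air valves

## Robot

A 6-joint arm with a two-finger parallel gripper is mounted at the origin on the work surface. World frame = base frame: x ahead of the robot, y to its left, z up, the work surface at z = 0. Lengths are in m, angles in rad, forces in N, time in s.
With the tool pointing down it reaches from about 0.25 to 0.775 m from the base axis. Payload 4 kg.
Tool frame: the origin (TCP) lies at the very end of the fingers, on their centre line; the grasp point (between the pads) lies tcp_to_grasp behind it (tcp_to_grasp is the distance from the TCP to the grasp point, in m); z points along the fingers, y is the direction in which the jaws open and shut (so a half turn about z gives the same grasp; the last joint's range is limited). The gripper opens to 94 mm and grips with 3 to 60 N. Pads are 16 mm wide; open, the fingers measure 119 mm over their backs; the gripper's body (75 mm by 177 mm) begins 78 mm behind the grasp point.
Start: joints at [-1.247, 0.087, 1.371, -0, 1.684, -0.103], TCP at [0.228, -0.501, 0.206] pointing down, gripper open.
Joint ranges: [-3.1, 3.1], [-0.76, 2.03], [0.27, 2.55], [-1.08, 4.22], [0.17, 2.65], [-2.57, 2.57]. Speed limits (rad/s): [2.79, 2.79, 3.14, 3.14, 3.14, 3.14].

## Interface

Orientations are given as [roll, pitch, yaw] about the fixed x, y, z axes, in that order (R = Rz(yaw) Ry(pitch) Rx(roll)).
In Python, from bench import * gives the robot as it stands.
- The arm moves only by the tool play_rows, never from a script. Its argument "rows" is a list of rows, each a list of 3 entries, a list of its own where there are three numbers: the finger opening in cm, from 0 to 9.4, then the shift along the world's x, y, z in cm, then the turn, a rotation vector about the world's x, y, z in rad. A call has 1 to 8 rows; each row is the pose to reach, as a shift and turn from the pose commanded when the call began; what a row does not reach only later rows make up. A row lasts 1/12 s, in which the tool goes at most 41.7 mm and 7.16 degrees, less where a joint would pass 70% of its speed; a pose out of reach is approached as far as the arm can. A call with a gripper value outside its range is refused whole. The fingers move at their own pace and stop on an object; the grip force is fixed at half the most. Time passes only in rows, so rows that repeat a pose let the fingers close. It gives the time, the measured TCP pose, the force and the opening at its end, in the units of the state.
- get_obs(): the state, without advancing time (a new reading comes with each control period).
- snapshot(name): name is "side" or "top"; returns a dict with "pixels" (480x640x3 uint8, red, green, blue), "fx", "fy", "cx", "cy" (pixels), "dist_coeffs" ([k1, k2, p1, p2, k3] as OpenCV has them; the pictures are not rectified), "rvec" (rotation vector, rad) and "tvec" (3), from world to camera coordinates, as OpenCV has them. Camera axes: x right, y down, z forward; pixel columns grow to the right and rows downward; lengths in m; the calibration is good to about 2 mm. A picture is of the moment at which its call begins. There is no depth.
- close_job(): hands the job in, once; it reports no verdict.
Trained networks look in the newest picture that a camera, given by its name, has taken for a name from the list of things; names that differ only in an ending like _2 or _b are one class to them, and where a whole thing is asked for, a point or a joint stands for the part that bears it (a point fixed in the world has none). Each returns a list of dicts, best first, with "confidence" (0 to 1); they miss things now and then, are a little off and sometimes report something else, mostly with a low value. They report only what shows in the picture. A call takes as long as a camera call.
- silhouettes(camera, label): "mask" (480x640 bool, what is visible of it) and "point" ([row, column] in pixels, amid what is visible of it).
The state is a dict: "time": time; "joint_positions": joint angles; "qvel": joint speeds; "joint_torque": joint torques, N m; "tool_pos": TCP position; "ee_rot": TCP orientation; "wrist_force": force on the tool from outside, world axes, zero at the start; "wrist_torque": the same for the moment, N m; "width": finger opening in m.
Only numpy, scipy, OpenCV 4.12 (cv2) and the standard library are available. Lean on these libraries where they do the work, as an engineer would, in place of code of your own. Each camera call takes 0.05 s, during which the arm holds its last target. There are 200 camera calls.

## Task

Change the pottery bench's compressed air over from the spray gun to the airbrush: first turn the red-gripped valve fully shut (lever across its pipe), and only then turn the blue-gripped valve fully open (lever along its pipe). The two must never be open together; leave the cups and the pot where they stand.

Things in the scene. Friction and masses are not known exactly. Their poses are not given: they have to be found in the camera images.
- rack: Fixed valve rack: grey panel 400 mm wide (y), 200 mm along its slope of 30 degrees, low edge to the robot, on a dark steel frame 425 mm wide. Origin: on the table, 100 mm under the centre of the panel's face; x away from the robot, y left, z up. Copper header pipe and gauge (top 72 mm off the panel) along its upper edge; uprights at x = 95, y = +-205 mm.
- lamp (a point): Centre of the underside of the lamp bar fixed over the valves: 430 mm long along the rack's y, 30 mm wide (x), 20 mm thick, underside 264 mm above the table. Over a shut lever's grip it leaves no room for an upright tool: lean the tool with the stem, about 30 degrees, coming from the robot's side.
- red_valve: Fixed brass body of the red valve on the panel. Origin: on the panel's face under the stem. Frame level and turned with the rack: x away from the robot, y left. The stem axis passes through the origin along (-0.5, 0, 0.866) of this frame, leaning to the robot; up-slope is (0.866, 0, 0.5). The pipe runs up the slope. The valves stand 170 mm apart and may have swapped places.
- red_handle (a joint): The red valve's quarter-turn lever, a steel bar 20 mm wide whose upper side is 46 mm off the panel. rad: 0 = shut (at its stop, lever points left along the valve's +y, across the pipe), 1.57 = open (at its stop, lever points down-slope to the robot, along the pipe). Takes about 2 N at the grip and stays where left.
- red_grip (a point): Grip point on the red grip: a round plastic post 24 mm in diameter, 46 mm long, on the lever's end, parallel to the stem and 75 mm from it. The point is on the post's axis, 18 mm below its top, 28 mm above the lever bar, 74 mm off the panel. Its z points along the post out of the panel, its y along the lever away from the stem.
- blue_valve: Fixed brass body of the blue valve on the panel. Origin: on the panel's face under the stem. Frame level and turned with the rack: x away from the robot, y left. The stem axis passes through the origin along (-0.5, 0, 0.866) of this frame, leaning to the robot; up-slope is (0.866, 0, 0.5). The pipe runs up the slope. The valves stand 170 mm apart and may have swapped places.
- blue_handle (a joint): The blue valve's quarter-turn lever, a steel bar 20 mm wide whose upper side is 46 mm off the panel. rad: 0 = shut (at its stop, lever points left along the valve's +y, across the pipe), 1.57 = open (at its stop, lever points down-slope to the robot, along the pipe). Takes about 2 N at the grip and stays where left.
- blue_grip (a point): Grip point on the blue grip: a round plastic post 24 mm in diameter, 46 mm long, on the lever's end, parallel to the stem and 75 mm from it. The point is on the post's axis, 18 mm below its top, 28 mm above the lever bar, 74 mm off the panel. Its z points along the post out of the panel, its y along the lever away from the stem.
- clay_cup: Loose dark grey raw-clay cup, 72 mm across, 65 mm high, on the table between rack and robot. Origin: centre of its underside, z up. A bystander.
- terracotta_pot: Loose terracotta pot, 88 mm across, 100 mm high, to the right of the rack. Origin: centre of its underside, z up. A bystander.
- white_cup: Loose white plastic cup, 76 mm across, 95 mm high, to the left of the rack. Origin: centre of its underside, z up. A bystander.

How it is judged:
On the way, in this order (a step that is already met when the one before it is completed fails the run):
1. the red valve is fully shut while the blue one is still shut (value of joint red_handle below 0.12 rad and value of joint blue_handle below 0.4 rad), for 0.2 s.
2. the blue valve is fully open, the red one still shut (value of joint blue_handle above 1.45 rad and value of joint red_handle below 0.12 rad), for 0.2 s.
At the end, for the whole second after the job is handed in: The red lever is within 0.12 rad of its shut stop (joint below 0.12) and the blue lever within 0.12 rad of its open stop (joint above 1.45), both at rest; the two cups and the pot stand upright within 30 mm of where they started (all of step 2 and velocity of joint red_handle between -0.05 and 0.05 rad/s and velocity of joint blue_handle between -0.05 and 0.05 rad/s and distance of each of clay_cup, terracotta_pot, white_cup from where it was at the start of the episode below 0.03 m and angle between each of clay_cup, terracotta_pot, white_cup's own z axis and vertical below 0.25 rad); the robot touches nothing.
It fails at once if both valves stand open together (both levers more than 0.4 rad from shut) (value of joint each of red_handle, blue_handle above 0.4 rad).
It fails at once if the clay cup is moved more than 30 mm or tipped (distance of clay_cup from where it was at the start of the episode above 0.03 m or angle between clay_cup's own z axis and vertical above 0.25 rad).
It fails at once if the terracotta pot is moved more than 30 mm or tipped (distance of terracotta_pot from where it was at the start of the episode above 0.03 m or angle between terracotta_pot's own z axis and vertical above 0.25 rad).
It fails at once if the white cup is moved more than 30 mm or tipped (distance of white_cup from where it was at the start of the episode above 0.03 m or angle between white_cup's own z axis and vertical above 0.25 rad).
It also fails if it takes over 61 s, if anything falls off the work surface, if the arm or the gripper's body presses on something with over 40 N, if the wrist force passes 120 N, or if a joint passes its speed limit or range.

## Working session

There is one attempt and no reset: what is moved stays moved. The work goes in short steps, Python scripts to look and compute and a tool call to move; the robot and the scene stay as the last step left them, time stands still between calls to the robot, and variables do not carry over. Pictures are saved under pics/ and viewed, about 8 in all and at most 12, crops included, and the job is handed in when it is done.

Besides the shell and the picture viewer there is one more tool, called in YAML: its name, and indented under it one key for each argument. play_rows: Moves the arm, as the interface text tells. Its arguments: {"type":"object","properties":{"rows":{"type":"array"}},"required":["rows"]}

```bash
ls; mkdir -p pics
python3 - <<'E'
from bench import *
import cv2
o=get_obs(); print({k:o[k] for k in('time','tool_pos','ee_rot','width')} if 'time' in o else o)
for c in('side','top'):
    s=snapshot(c); cv2.imwrite(f'pics/{c}0.png',s['pixels'][:,:,::-1])
    print(c,s['fx'],s['fy'],s['cx'],s['cy'],s['dist_coeffs'],s['rvec'],s['tvec'])
    for l in('red_grip','blue_grip','red_valve','blue_valve','rack','clay_cup','terracotta_pot','white_cup'):
        print(c,l,[(round(d['confidence'],2),d['point'],int(d['mask'].sum())) for d in silhouettes(c,l)][:3])
E
```

```text
pics
{'time': 0.0, 'tool_pos': array([ 0.22749255, -0.50014449,  0.20432373]), 'ee_rot': array([-3.13943208e+00, -1.98267628e-04,  4.26790606e-01]), 'width': 0.0937281879874792}
side 483.3304644631959 483.3304644631959 328.83298066843804 236.63626947756964 [-0.00648361  0.          0.          0.          0.        ] [ 0.91607639 -2.45173846  1.14455713] [0.45861529 0.36530845 0.88851833]
side red_grip [(0.7, [240.0, 363.8], 456), (0.24, [236.9, 358.3], 1027)]
side blue_grip [(0.66, [261.7, 281.7], 416)]
side red_valve [(0.79, [235.7, 357.9], 1030)]
side blue_valve [(0.77, [265.8, 292.2], 1200)]
side rack [(0.51, [244.4, 368.2], 447), (0.39, [349.3, 198.1], 1870)]
side clay_cup [(0.78, [331.6, 358.2], 1196)]
side terracotta_pot [(0.75, [228.0, 433.5], 1408)]
side white_cup [(0.82, [348.8, 197.9], 1854)]
top 493.75268380393317 493.75268380393317 318.8391752656879 235.33766147619585 [0.03008541 0.         0.         0.         0.        ] [ 2.15674756 -2.14445375  0.19492494] [0.0140644  0.63251424 1.1454409 ]
top red_grip [(0.9, [268.7, 357.6], 451)]
top blue_grip [(0.66, [231.5, 264.6], 441)]
top red_valve [(0.74, [260.9, 357.6], 691)]
top blue_valve [(0.88, [236.6, 281.4], 987), (0.68, [320.3, 277.6], 713), (0.61, [236.0, 263.6], 456)]
top rack [(0.98, [224.6, 313.7], 15699)]
top clay_cup [(0.67, [320.2, 281.5], 712), (0.24, [265.0, 355.5], 441)]
top terracotta_pot [(0.79, [297.9, 452.6], 1348)]
top white_cup [(0.85, [230.4, 172.8], 969)]
```

View pics/side0.png

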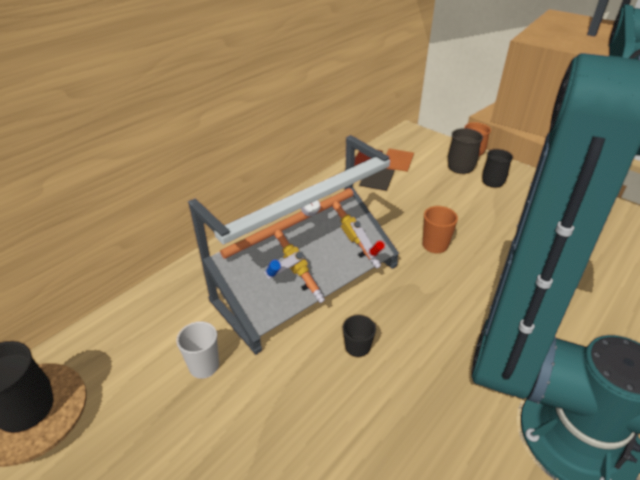

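View pics/top0.png

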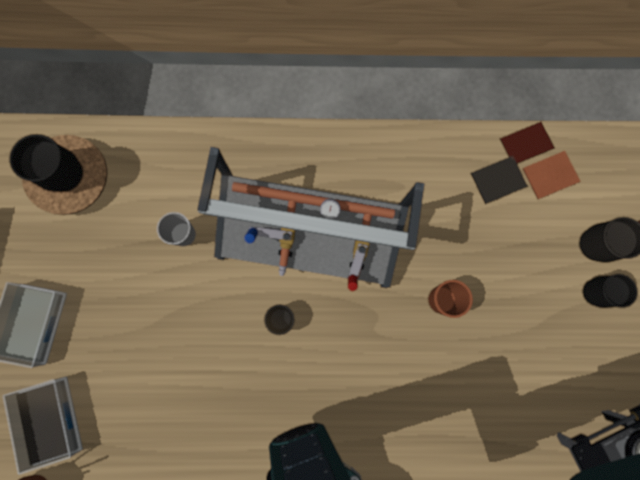

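Both views show the red valve on the right with its lever down-slope (grip at about col 352, row 283 in top and col 377, row 248 in side). The blue valve is on the left with its lever pointing left (top 251,236; side 273,268). Next I segment the coloured posts and fit the rack pose.

```bash
cat > h.py <<'E'
from bench import *
import cv2,numpy as np
from scipy.optimize import least_squares
from scipy.spatial.transform import Rotation as R
def proj(s,P):
    return cv2.projectPoints(np.array(P,float).reshape(-1,1,3),np.array(s['rvec']),np.array(s['tvec']),np.array([[s['fx'],0,s['cx']],[0,s['fy'],s['cy']],[0,0,1]]),np.array(s['dist_coeffs']))[0].reshape(-1,2)
def blob(img,col,near,rad=25):
    i=img.astype(int);r,g,b=i[...,0],i[...,1],i[...,2]
    m=(r>90)&(r>2.2*g)&(r>2.2*b) if col=='red' else (b>90)&(b>1.6*r)&(b>1.3*g)
    rr,cc=np.nonzero(m);k=np.hypot(cc-near[0],rr-near[1])<rad
    return np.array([cc[k].mean(),rr[k].mean()]),int(k.sum())
def rot(a): return R.from_euler('z',a).as_matrix()
n=np.array([-.5,0,.866]);sl=np.array([.866,0,.5]);Y=np.array([0,1,0.])
def grip(p,which,th,h=.069):  # p: red valve origin xyz, yaw
    L=np.cos(th)*Y-np.sin(th)*sl
    return np.array(p[:3])+rot(p[3])@((0.17*Y if which=='blue' else 0)+.075*L+h*n)
E
python3 - <<'E'
from h import *
S={c:snapshot(c) for c in('side','top')}
near={('side','red'):(377,248),('side','blue'):(273,268),('top','red'):(352,283),('top','blue'):(251,236)}
obs={}
for k,v in near.items(): obs[k],m=blob(S[k[0]]['pixels'],k[1],v); print(k,obs[k].round(1),m)
def f(q,pts=obs):
    r=[]
    for (c,w),o in obs.items(): r+=list(proj(S[c],grip(q[:4],w,q[4] if w=='red' else q[5]))[0]-o)
    return np.array(r+[ (q[4]-1.57)*8,q[5]*8])
q=least_squares(f,[.5,-.05,.1,0,1.5,0.05]).x; print('fit',q.round(4),f(q).round(2))
for w,t in(('red',q[4]),('red',0),('blue',q[5]),('blue',1.57)): print(w,t,'grip',grip(q,w,t,.074).round(4))
# lamp ends: top-face centre
for c,e in(('top',[(209,208),(412,240)]),('side',[(218,236),(388,162)])):
  for px in e:
    z=.284
    print(c,px,least_squares(lambda a:proj(S[c],[a[0],a[1],z])[0]-px,[.5,0]).x.round(3))
for c in('side','top'):
  for l in('clay_cup','white_cup','terracotta_pot'):
    d=silhouettes(c,l)[0];px=d['point'][::-1]
    z={'clay_cup':.0325,'white_cup':.047,'terracotta_pot':.05}[l]
    print(c,l,least_squares(lambda a:proj(S[c],[a[0],a[1],z])[0]-px,[.5,0]).x.round(3))
np.save('q.npy',q)
E
```

```text
('side', 'red') [376.6 247.8] 126
('side', 'blue') [273.1 267.4] 172
('top', 'red') [352.2 285.5] 63
('top', 'blue') [249.1 237.7] 79
fit [ 0.6061 -0.075   0.1045 -0.1429  1.483  -0.0216] [ 0.84 -0.13  0.07  0.25 -0.4  -0.54 -0.07 -0.25 -0.7  -0.17]
red 1.483007379284763 grip [ 0.5064 -0.054   0.1312]
red 0 grip [0.5802 0.0045 0.1686]
blue -0.021629653472836415 grip [0.6058 0.1726 0.1694]
blue 1.57 grip [0.5294 0.1079 0.1311]
top (209, 208) [0.647 0.237]
top (412, 240) [ 0.588 -0.158]
side (218, 236) [0.647 0.262]
side (388, 162) [ 0.565 -0.15 ]
side clay_cup [0.439 0.102]
side white_cup [0.647 0.35 ]
side terracotta_pot [ 0.489 -0.294]
top clay_cup [0.428 0.114]
top white_cup [0.643 0.364]
top terracotta_pot [ 0.482 -0.301]
```

```bash
cat >> h.py <<'E'
try: d=tcp_to_grasp
except NameError: d=None
q=None
try: q=np.load('q.npy')
except OSError: pass
def target(which,th,back=0.,dd=None):
    D=d if dd is None else dd
    nn=rot(q[3])@n
    Rt=np.column_stack([np.cross(-rot(q[3])@Y,-nn),-rot(q[3])@Y,-nn])
    return grip(q,which,th,.074)+nn*(back-D),Rt
def delta(which,th,back=0.,dd=None):
    o=get_obs();p,Rt=target(which,th,back,dd)
    Rc=R.from_euler('xyz',o['ee_rot'])
    return (100*(p-o['tool_pos'])).round(2),(R.from_matrix(Rt)*Rc.inv()).as_rotvec().round(3)
E
python3 - <<'E'
import bench;print([x for x in dir(bench) if x[0]!='_'])
from h import *
print('d',d, get_obs().keys())
print(delta('red',q[4],.11,d or .015))
E
```

```text
['IKError', 'close_job', 'get_obs', 'silhouettes', 'snapshot', 'tcp_to_grasp']
d 0.0188 dict_keys(['time', 'joint_positions', 'qvel', 'joint_torque', 'tool_pos', 'ee_rot', 'wrist_force', 'wrist_torque', 'width'])
(array([23.36, 45.32,  0.46]), array([ 0.075, -0.525, -0.556]))
```

play_rows:
  rows:
    - [9.4,[0,0,4],[0,0,0]]
    - [9.4,[3,4,6],[0,0,-0.1]]
    - [9.4,[6,8,6],[0.01,-0.08,-0.2]]
    - [9.4,[8,12,6],[0.02,-0.15,-0.3]]
    - [9.4,[10,16,6],[0.03,-0.22,-0.4]]
    - [9.4,[12,20,6],[0.05,-0.3,-0.48]]
    - [9.4,[14,24,6],[0.06,-0.38,-0.52]]
    - [9.4,[16,28,5],[0.07,-0.45,-0.55]]

```text
time: 1.97
tool_pos: [0.3727, -0.2511, 0.2617]
ee_rot: [-3.139, -0.456, -0.136]
wrist_force: [0.7, -0.2, 0.7]
width: 0.0942
```

Run:
```python
from h import *
print(get_obs()['joint_positions'].round(2),delta('red',q[4],.11))
```

```text
[-0.99 -0.45  1.78  0.34  1.5   0.75] (array([ 8.86, 20.36, -5.15]), array([-0.011, -0.067, -0.008]))
```

play_rows:
  rows:
    - [9.4,[2,4,0],[-0.01,-0.06,-0.01]]
    - [9.4,[3,8,0],[-0.01,-0.06,-0.01]]
    - [9.4,[4,12,-1],[-0.01,-0.06,-0.01]]
    - [9.4,[6,15,-3],[-0.01,-0.06,-0.01]]
    - [9.4,[7.4,17.3,-4.5],[-0.01,-0.06,-0.01]]
    - [9.4,[7.4,17.3,-4.5],[-0.01,-0.06,-0.01]]
    - [9.4,[7.4,17.3,-4.5],[-0.01,-0.06,-0.01]]
    - [9.4,[7.4,17.3,-4.5],[-0.01,-0.06,-0.01]]

```text
time: 2.63
tool_pos: [0.446, -0.0794, 0.2157]
ee_rot: [-3.141, -0.511, -0.142]
wrist_force: [-0.2, -0.4, 0.3]
width: 0.0942
```

Run:
```python
from h import *
print(get_obs()['joint_positions'].round(2),delta('red',q[4],.11))
for c in('side','top'):
    s=snapshot(c); cv2.imwrite(f'pics/{c}1.png',s['pixels'][:,:,::-1])
```

```text
[-0.4  -0.55  1.95  0.13  1.25  1.3 ] (array([ 1.53,  3.19, -0.55]), array([-0.002, -0.012, -0.001]))
```

View pics/side1.png

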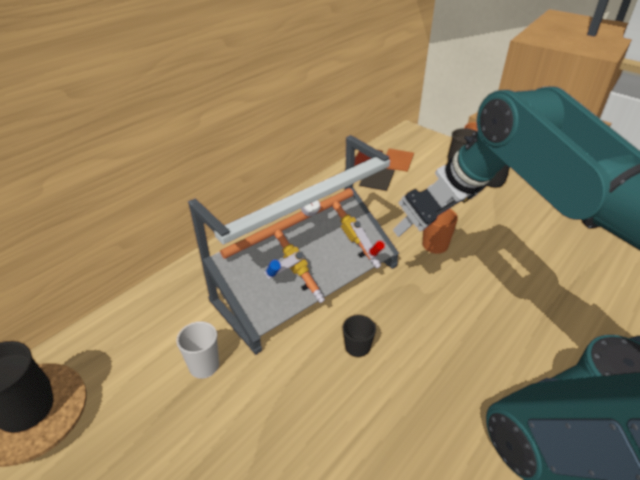

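The side view shows the gripper up and to the right of the red grip (376,248), clear of everything.

play_rows:
  rows:
    - [9.4,[1.5,3.2,-0.5],[0,-0.01,0]]
    - [9.4,[1.5,3.2,-0.5],[0,-0.01,0]]
    - [9.4,[1.5,3.2,-0.5],[0,-0.01,0]]
    - [9.4,[1.5,3.2,-0.5],[0,-0.01,0]]

```text
time: 3.07
tool_pos: [0.4609, -0.0486, 0.2108]
ee_rot: [-3.139, -0.521, -0.145]
wrist_force: [0.0, 0.1, -0.0]
width: 0.0941
```

Run:
```python
from h import *
print(delta('red',q[4],.11),delta('red',q[4],0))
s=snapshot('top');p=get_obs()['tool_pos'];print('tcp px',proj(s,p))
cv2.imwrite('pics/top2.png',cv2.resize(s['pixels'][150:350,220:460,::-1],None,fx=3,fy=3))
```

```text
(array([ 0.03,  0.11, -0.06]), array([-0.002, -0.002,  0.001])) (array([ 5.48, -0.68, -9.58]), array([-0.002, -0.002,  0.001]))
tcp px [[352.94432706 306.10862933]]
```

View pics/top2.png

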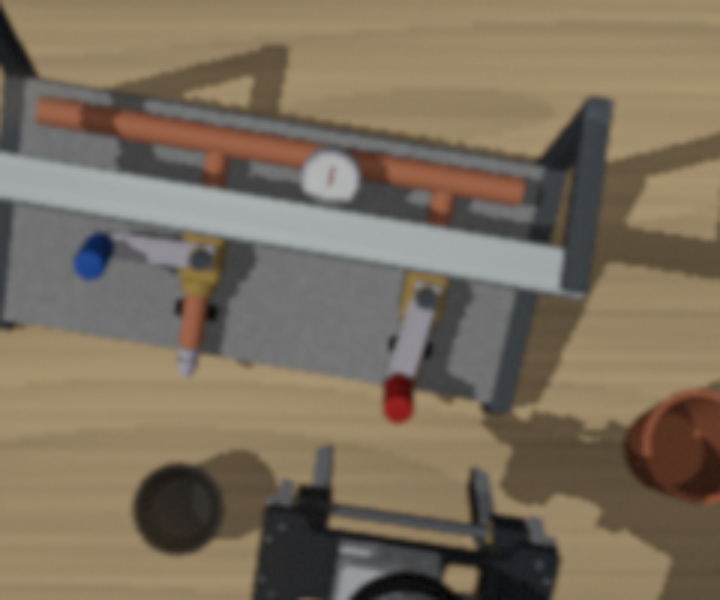

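The crop shows the jaws (crop 322–482, row 470) straddling the red post (398,398). I'll descend along the stem and close.

play_rows:
  rows:
    - [9.4,[1.4,-0.2,-2.4],[0,0,0]]
    - [9.4,[2.8,-0.3,-4.8],[0,0,0]]
    - [9.4,[4.1,-0.5,-7.2],[0,0,0]]
    - [9.4,[5.5,-0.7,-9.5],[0,0,0]]
    - [9.4,[5.5,-0.7,-9.5],[0,0,0]]
    - [4,[5.5,-0.7,-9.5],[0,0,0]]
    - [4,[5.5,-0.7,-9.5],[0,0,0]]
    - [4,[5.5,-0.7,-9.5],[0,0,0]]

```text
time: 3.78
tool_pos: [0.5167, -0.0551, 0.1178]
ee_rot: [-3.139, -0.524, -0.145]
wrist_force: [-0.3, -0.2, -0.3]
width: 0.0773
```

play_rows:
  rows:
    - [1.5,[0,0,0],[0,0,0]]
    - [1.5,[0,0,0],[0,0,0]]
    - [1.5,[0,0,0],[0,0,0]]
    - [1.5,[0,0,0],[0,0,0]]
    - [1.5,[0,0,0],[0,0,0]]

```text
time: 4.2
tool_pos: [0.516, -0.054, 0.1154]
ee_rot: [-3.138, -0.521, -0.143]
wrist_force: [0.7, 0.7, 0.1]
width: 0.044
```

Run:
```python
from h import *
o=get_obs();print(o['time'],o['width'],o['wrist_force'],o['wrist_torque'])
for t in np.linspace(q[4],-.05,9): print(round(t,2),*delta('red',t))
```

```text
4.2 0.044046436956034135 [0.72307962 0.65247544 0.1329738 ] [0.06532332 0.25502623 0.01606678]
1.48 [-0.03 -0.13 -0.05] [-0.003 -0.002 -0.001]
1.29 [0.4  1.23 0.08] [-0.003 -0.002 -0.001]
1.1 [1.04 2.49 0.34] [-0.003 -0.002 -0.001]
0.91 [1.87 3.59 0.73] [-0.003 -0.002 -0.001]
0.72 [2.87 4.5  1.22] [-0.003 -0.002 -0.001]
0.52 [3.99 5.18 1.8 ] [-0.003 -0.002 -0.001]
0.33 [5.19 5.61 2.46] [-0.003 -0.002 -0.001]
0.14 [6.43 5.78 3.15] [-0.003 -0.002 -0.001]
-0.05 [7.67 5.66 3.87] [-0.003 -0.002 -0.001]
```

play_rows:
  rows:
    - [1.5,[0,0,0],[0,0,0]]
    - [1.5,[0,0,0],[0,0,0]]
    - [1.5,[0,0,0],[0,0,0]]
    - [1.5,[0,0,0],[0,0,0]]
    - [1.5,[0,0,0],[0,0,0]]
    - [1.5,[0,0,0],[0,0,0]]

```text
time: 4.7
tool_pos: [0.5158, -0.0545, 0.115]
ee_rot: [-3.139, -0.52, -0.143]
wrist_force: [-0.4, -1.0, -0.4]
width: 0.0238
```

play_rows:
  rows:
    - [1.5,[0.2,0.6,0],[0,0,0]]
    - [1.5,[0.4,1.2,0.1],[0,0,0]]
    - [1.5,[0.7,1.9,0.2],[0,0,0]]
    - [1.5,[1.05,2.5,0.35],[0,0,0]]
    - [1.5,[1.45,3.1,0.55],[0,0,0]]
    - [1.5,[1.9,3.65,0.75],[0,0,0]]
    - [1.5,[1.9,3.65,0.75],[0,0,0]]

```text
time: 5.28
tool_pos: [0.5365, -0.0201, 0.1237]
ee_rot: [3.139, -0.524, -0.142]
wrist_force: [5.0, -7.9, -2.3]
width: 0.0234
```

Run:
```python
from h import *
o=get_obs();print(o['time'],o['width'],o['wrist_force'],o['wrist_torque'],o['joint_positions'].round(2))
for t in np.linspace(.91,-.05,6): print(round(t,2),*delta('red',t))
```

```text
5.2833 0.023420206524245576 [ 5.03226904 -7.88369421 -2.2848476 ] [-1.60286829 -0.331437   -1.22442256] [-0.14 -0.29  1.97 -0.    0.93  1.58]
0.91 [-0.19  0.19 -0.1 ] [ 0.003 -0.     0.001]
0.72 [0.8  1.1  0.39] [ 0.003 -0.     0.001]
0.53 [1.92 1.79 0.98] [ 0.003 -0.     0.001]
0.33 [3.13 2.22 1.63] [ 0.003 -0.     0.001]
0.14 [4.37 2.38 2.33] [ 0.003 -0.     0.001]
-0.05 [5.61 2.27 3.05] [ 0.003 -0.     0.001]
```

Forces are small, so I'll continue along the arc, looking just before the end.

play_rows:
  rows:
    - [1.5,[0.5,0.6,0.2],[0,0,0]]
    - [1.5,[1.0,1.1,0.4],[0,0,0]]
    - [1.5,[1.6,1.5,0.7],[0,0,0]]
    - [1.5,[2.2,1.8,1.0],[0,0,0]]
    - [1.5,[2.8,2.1,1.35],[0,0,0]]
    - [1.5,[3.4,2.2,1.7],[0,0,0]]
    - [1.5,[4.0,2.3,2.05],[0,0,0]]
    - [1.5,[4.0,2.3,2.05],[0,0,0]]

```text
time: 5.95
tool_pos: [0.5743, 0.0008, 0.1427]
ee_rot: [3.135, -0.518, -0.143]
wrist_force: [-4.6, -14.0, 1.9]
width: 0.0235
```

Run:
```python
from h import *
o=get_obs();print(o['time'],o['width'],o['wrist_force'],o['wrist_torque'],o['joint_positions'].round(2))
for t in np.linspace(.2,-.1,4): print(round(t,2),*delta('red',t))
s=snapshot('side');cv2.imwrite('pics/side3.png',cv2.resize(s['pixels'][120:320,200:440,::-1],None,fx=3,fy=3))
```

```text
5.95 0.023483252015048306 [ -4.61522337 -14.01394637   1.85856304] [-2.12354841  0.73084212 -1.62511542] [-0.07 -0.2   1.86 -0.05  0.96  1.66]
0.2 [0.22 0.27 0.21] [ 0.005 -0.007  0.003]
0.1 [0.87 0.29 0.58] [ 0.005 -0.007  0.003]
-0.0 [1.52 0.23 0.95] [ 0.005 -0.007  0.003]
-0.1 [2.16 0.1  1.33] [ 0.005 -0.007  0.003]
```

View pics/side3.png

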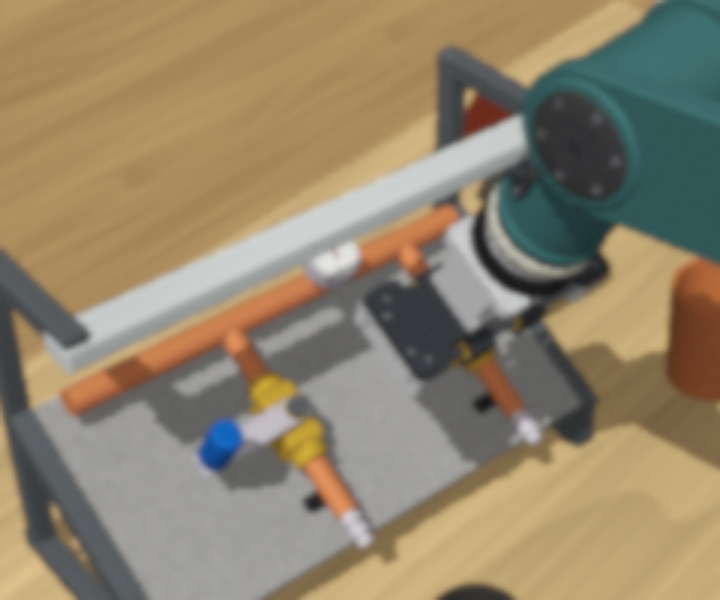

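The crop shows the blue lever untouched (220,440), the gripper holding the red grip, and the tool clear in front of the lamp bar. I'll go to the stop.

play_rows:
  rows:
    - [1.5,[0.5,-0.1,0.3],[0,0,0]]
    - [1.5,[0.9,-0.15,0.55],[0,0,0]]
    - [1.5,[1.3,-0.2,0.8],[0,0,0]]
    - [1.5,[1.3,-0.2,0.8],[0,0,0]]
    - [1.5,[1.3,-0.2,0.8],[0,0,0]]

```text
time: 6.42
tool_pos: [0.586, 0.0011, 0.1493]
ee_rot: [3.14, -0.515, -0.144]
wrist_force: [-5.7, -8.0, 0.6]
width: 0.0233
```

play_rows:
  rows:
    - [1.5,[0.3,-0.1,0.2],[0,0,0]]
    - [1.5,[0.3,-0.1,0.2],[0,0,0]]

```text
time: 6.58
tool_pos: [0.5885, 0.0009, 0.1508]
ee_rot: [3.142, -0.513, -0.144]
wrist_force: [-7.4, -5.2, 1.0]
width: 0.0234
```

Run:
```python
from h import *
o=get_obs();print(o['time'],o['width'],o['wrist_force'],o['wrist_torque'],o['joint_positions'].round(2))
for t in np.linspace(.1,-.1,3): print(round(t,2),*delta('red',t))
```

```text
6.5833 0.02339438223283577 [-7.40224798 -5.23556224  0.9611148 ] [-0.85482608  1.1900159  -0.93862726] [-0.07 -0.17  1.82 -0.04  0.98  1.65]
0.1 [-0.55  0.28 -0.23] [-0.001 -0.01   0.001]
0.0 [0.09 0.23 0.15] [-0.001 -0.01   0.001]
-0.1 [0.73 0.1  0.52] [-0.001 -0.01   0.001]
```

play_rows:
  rows:
    - [1.5,[0.3,-0.05,0.15],[0,0,0]]
    - [1.5,[0.3,-0.05,0.15],[0,0,0]]
    - [1.5,[0.3,-0.05,0.15],[0,0,0]]

```text
time: 6.83
tool_pos: [0.5916, 0.0006, 0.1526]
ee_rot: [3.142, -0.514, -0.144]
wrist_force: [-7.0, -5.3, 1.8]
width: 0.0235
```

play_rows:
  rows:
    - [1.5,[0.3,-0.05,0.15],[0,0,0]]
    - [1.5,[0.3,-0.05,0.15],[0,0,0]]
    - [1.5,[0.3,-0.05,0.15],[0,0,0]]

```text
time: 7.08
tool_pos: [0.5945, 0.0002, 0.1542]
ee_rot: [3.141, -0.514, -0.143]
wrist_force: [-8.9, -3.6, 2.4]
width: 0.0237
```

play_rows:
  rows:
    - [1.5,[0.3,-0.05,0.15],[0,0,0]]
    - [1.5,[0.3,-0.05,0.15],[0,0,0]]
    - [1.5,[0.3,-0.05,0.15],[0,0,0]]

```text
time: 7.33
tool_pos: [0.5949, 0.0001, 0.1542]
ee_rot: [3.141, -0.507, -0.142]
wrist_force: [-18.3, -2.4, 5.6]
width: 0.0239
```

play_rows:
  rows:
    - [1.5,[0.3,-0.05,0.15],[0,0,0]]
    - [1.5,[0.3,-0.05,0.15],[0,0,0]]
    - [1.5,[0.3,-0.05,0.15],[0,0,0]]

```text
time: 7.58
tool_pos: [0.5959, 0.0, 0.1544]
ee_rot: [3.141, -0.502, -0.142]
wrist_force: [-24.3, -1.9, 7.1]
width: 0.0236
```

Run:
```python
from h import *
s=snapshot('side');cv2.imwrite('pics/side4.png',cv2.resize(s['pixels'][120:320,200:440,::-1],None,fx=3,fy=3))
```

```text
(no output)
```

View pics/side4.png

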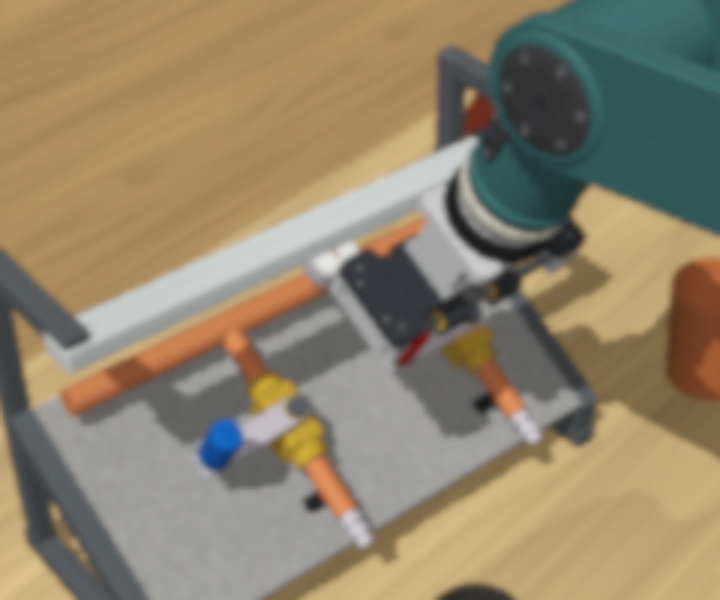

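The stop shows clearly: the force rose while the TCP stayed put. I'll relieve most of the force, open, and back out along the stem.

play_rows:
  rows:
    - [1.5,[-0.4,0.05,-0.2],[0,0,0]]
    - [1.5,[-0.4,0.05,-0.2],[0,0,0]]
    - [4,[-0.4,0.05,-0.2],[0,0,0]]
    - [4,[-0.4,0.05,-0.2],[0,0,0]]
    - [4,[-0.4,0.05,-0.2],[0,0,0]]
    - [4,[-0.4,0.05,-0.2],[0,0,0]]
    - [4,[-0.4,0.05,-0.2],[0,0,0]]

```text
time: 8.22
tool_pos: [0.5992, 0.0012, 0.1573]
ee_rot: [-3.138, -0.521, -0.144]
wrist_force: [0.6, 0.2, 0.3]
width: 0.0399
```

play_rows:
  rows:
    - [5,[0,0,0],[0,0,0]]
    - [5,[0,0,0],[0,0,0]]
    - [5,[0,0,0],[0,0,0]]
    - [5,[-1.2,0.2,1.8],[0,0,0]]
    - [5,[-2.5,0.35,3.6],[0,0,0]]
    - [5,[-4,0.5,5.2],[0,0,0]]
    - [6,[-6,0.8,6.9],[0,0,0]]
    - [7,[-8,1,8.6],[0,0,0]]

```text
time: 8.88
tool_pos: [0.5181, 0.011, 0.2437]
ee_rot: [-3.138, -0.52, -0.144]
wrist_force: [-0.4, -0.7, 0.7]
width: 0.06
```

play_rows:
  rows:
    - [9,[-3,0.4,1.5],[0,0,0]]
    - [9,[-6,0.8,3],[0,0,0]]
    - [9,[-8,1,4],[0,0,0]]
    - [9,[-8,1,4],[0,0,0]]
    - [9,[-8,1,4],[0,0,0]]
    - [9,[-8,1,4],[0,0,0]]

```text
time: 9.38
tool_pos: [0.4392, 0.0208, 0.2823]
ee_rot: [-3.138, -0.52, -0.143]
wrist_force: [1.0, -0.2, 0.3]
width: 0.09
```

Run:
```python
from h import *
S={c:snapshot(c) for c in('side','top')};o=get_obs();print(o['tool_pos'],o['time'],o['width'])
g=grip(q,'red',0)
obs={}
for c in S:
  for w in('red','blue'):
    obs[c,w],m=blob(S[c]['pixels'],w,proj(S[c],grip(q,w,0))[0]); print(c,w,obs[c,w].round(1),m)
def tri(w): return least_squares(lambda p:np.concatenate([proj(S[c],p)[0]-obs[c,w] for c in S]),[.6,.1,.15])
for w in('red','blue'): r=tri(w);print(w,r.x.round(4),r.fun.round(1),'model',grip(q,w,0).round(4))
cv2.imwrite('pics/side5.png',cv2.resize(S['side']['pixels'][120:320,200:440,::-1],None,fx=3,fy=3))
```

```text
[0.43923221 0.02076321 0.28127347] 9.4833 0.09037787249958383
side red [335.3 232.7] 142
side blue [273.1 267.4] 172
top red [327.  248.8] 82
top blue [249.1 237.6] 79
red [0.5852 0.0028 0.1645] [ 0.2  0.  -0.1 -0.2] model [0.5826 0.0042 0.1642]
blue [0.6082 0.1721 0.1656] [ 0.1  0.  -0.1 -0.1] model [0.6068 0.1724 0.1642]
```

View pics/side5.png

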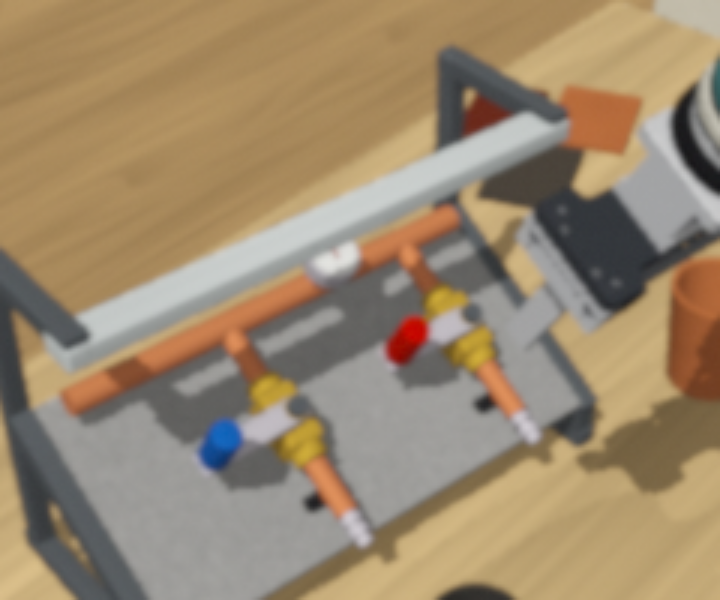

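The crop shows the red lever (408,340) across its pipe and parallel to the blue one; the triangulated grips are 171 mm apart, so red is shut. I'll refine the model and go to blue.

Run:
```python
from h import *
q[3]=-.138;q[4]=q[5]=0
q[:3]+=(np.array([.6082,.1721,.1656])-grip(q,'blue',0)+np.array([.5852,.0028,.1645])-grip(q,'red',0))/2
np.save('q.npy',q);print(q)
print('pre',*delta('blue',0,.11)); print('n',(rot(q[3])@n).round(3)); print(*delta('blue',0,0))
```

```text
[ 0.60886203 -0.0757748   0.105296   -0.138       0.          0.        ]
pre [12.15 15.75 -3.29] [-0.003 -0.006  0.004]
n [-0.495  0.069  0.866]
[ 17.6   14.99 -12.82] [-0.003 -0.006  0.004]
```

play_rows:
  rows:
    - [9,[1,4,0],[0,0,0]]
    - [9,[2,8,0],[0,0,0]]
    - [9,[4,11.5,-1],[0,0,0]]
    - [9,[7,14,-2],[0,0,0]]
    - [9,[9.5,15.7,-2.8],[0,0,0]]
    - [9,[12.1,15.7,-3.3],[0,0,0]]
    - [9,[12.1,15.7,-3.3],[0,0,0]]
    - [9,[12.1,15.7,-3.3],[0,0,0]]

```text
time: 10.15
tool_pos: [0.5603, 0.1778, 0.2462]
ee_rot: [3.141, -0.514, -0.142]
wrist_force: [-0.4, -0.9, -0.2]
width: 0.0896
```

Run:
```python
from h import *
print(get_obs()['joint_positions'].round(2),*delta('blue',0,.11)); print(*delta('blue',0,0))
s=snapshot('side');cv2.imwrite('pics/side6.png',cv2.resize(s['pixels'][120:320,200:440,::-1],None,fx=3,fy=3))
```

```text
[ 0.35 -0.16  1.62 -0.25  1.23  2.09] [0.05 0.05 0.21] [-0.001 -0.009  0.004]
[ 5.5  -0.71 -9.31] [-0.001 -0.009  0.004]
```

View pics/side6.png

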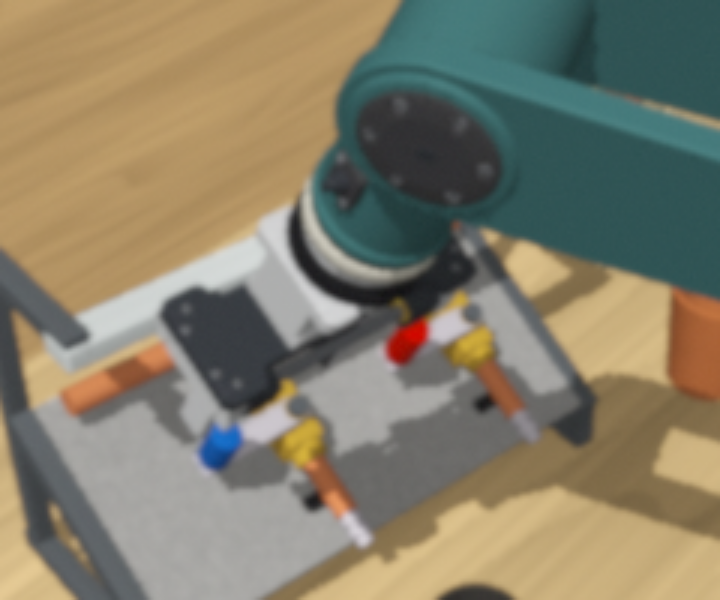

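The gripper stands over the blue post (220,445). I'll narrow to 6 cm and descend along the stem.

play_rows:
  rows:
    - [6,[0,0,0],[0,0,0]]
    - [6,[1.4,-0.2,-2.3],[0,0,0]]
    - [6,[2.7,-0.4,-4.6],[0,0,0]]
    - [6,[4.1,-0.6,-7],[0,0,0]]
    - [6,[5.5,-0.7,-9.3],[0,-0.01,0]]
    - [6,[5.5,-0.7,-9.3],[0,-0.01,0]]
    - [6,[5.5,-0.7,-9.3],[0,-0.01,0]]

```text
time: 10.78
tool_pos: [0.6137, 0.1701, 0.1559]
ee_rot: [-3.138, -0.528, -0.145]
wrist_force: [0.4, -0.2, 0.8]
width: 0.0605
```

play_rows:
  rows:
    - [1.5,[0,0,0],[0,0,0]]
    - [1.5,[0,0,0],[0,0,0]]
    - [1.5,[0,0,0],[0,0,0]]
    - [1.5,[0,0,0],[0,0,0]]
    - [1.5,[0,0,0],[0,0,0]]
    - [1.5,[0,0,0],[0,0,0]]
    - [1.5,[0,0,0],[0,0,0]]

```text
time: 11.37
tool_pos: [0.6148, 0.169, 0.1582]
ee_rot: [-3.141, -0.531, -0.143]
wrist_force: [-3.6, -3.7, 3.9]
width: 0.0234
```

Run:
```python
from h import *
o=get_obs();print(o['time'],o['width'],o['wrist_force'],o['joint_positions'].round(2))
for t in np.arange(0,1.61,.2): print(round(t,2),*delta('blue',t))
```

```text
11.3667 0.02337872019593754 [-3.64553168 -3.69470652  3.89317382] [ 0.3  -0.03  1.68 -0.26  1.02  2.1 ]
0.0 [ 0.04  0.17 -0.51] [0.001 0.007 0.005]
0.2 [-1.26  0.2  -1.26] [0.001 0.007 0.005]
0.4 [-2.55 -0.07 -1.97] [0.001 0.007 0.005]
0.6 [-3.77 -0.62 -2.63] [0.001 0.007 0.005]
0.8 [-4.89 -1.44 -3.2 ] [0.001 0.007 0.005]
1.0 [-5.85 -2.49 -3.67] [0.001 0.007 0.005]
1.2 [-6.62 -3.73 -4.01] [0.001 0.007 0.005]
1.4 [-7.16 -5.12 -4.21] [0.001 0.007 0.005]
1.6 [-7.45 -6.58 -4.26] [0.001 0.007 0.005]
```

play_rows:
  rows:
    - [1.5,[-0.65,0.05,-0.4],[0,0,0]]
    - [1.5,[-1.3,0.05,-0.75],[0,0,0]]
    - [1.5,[-1.95,-0.05,-1.1],[0,0,0]]
    - [1.5,[-2.6,-0.25,-1.45],[0,0,0]]
    - [1.5,[-3.2,-0.5,-1.8],[0,0,0]]
    - [1.5,[-3.8,-0.8,-2.1],[0,0,0]]
    - [1.5,[-4.4,-1.2,-2.4],[0,0,0]]
    - [1.5,[-4.9,-1.6,-2.7],[0,0,0]]

```text
time: 12.03
tool_pos: [0.567, 0.1589, 0.1318]
ee_rot: [-3.127, -0.534, -0.145]
wrist_force: [-1.6, 13.3, 2.2]
width: 0.0232
```

Run:
```python
from h import *
o=get_obs();print(o['time'],o['width'],o['wrist_force'],o['joint_positions'].round(2))
for t in np.arange(.8,1.75,.1): print(round(t,2),*delta('blue',t))
```

```text
12.0333 0.023162296376376592 [-1.58030241 13.30902929  2.20190272] [ 0.3  -0.13  1.83 -0.25  0.96  2.11]
0.8 [-0.1  -0.43 -0.56] [-0.011  0.012 -0.   ]
0.9 [-0.6  -0.93 -0.81] [-0.011  0.012 -0.   ]
1.0 [-1.06 -1.48 -1.03] [-0.011  0.012 -0.   ]
1.1 [-1.47 -2.08 -1.22] [-0.011  0.012 -0.   ]
1.2 [-1.83 -2.72 -1.37] [-0.011  0.012 -0.   ]
1.3 [-2.13 -3.4  -1.49] [-0.011  0.012 -0.   ]
1.4 [-2.37 -4.11 -1.57] [-0.011  0.012 -0.   ]
1.5 [-2.55 -4.83 -1.61] [-0.011  0.012 -0.   ]
1.6 [-2.67 -5.57 -1.62] [-0.011  0.012 -0.   ]
1.7 [-2.72 -6.32 -1.59] [-0.011  0.012 -0.   ]
```

play_rows:
  rows:
    - [1.5,[-0.5,-0.5,-0.25],[0,0,0]]
    - [1.5,[-0.95,-1.1,-0.45],[0,0,0]]
    - [1.5,[-1.35,-1.7,-0.65],[0,0,0]]
    - [1.5,[-1.7,-2.3,-0.8],[0,0,0]]
    - [1.5,[-2.0,-3.0,-0.95],[0,0,0]]
    - [1.5,[-2.25,-3.7,-1.0],[0,0,0]]
    - [1.5,[-2.4,-4.4,-1.05],[0,0,0]]
    - [1.5,[-2.4,-4.4,-1.05],[0,0,0]]

```text
time: 12.7
tool_pos: [0.5308, 0.1161, 0.114]
ee_rot: [-3.129, -0.504, -0.147]
wrist_force: [-45.4, 15.7, 19.3]
width: 0.0184
```

play_rows:
  rows:
    - [1.5,[-0.1,-0.5,0],[0,0,0]]
    - [1.5,[-0.1,-0.5,0],[0,0,0]]
    - [1.5,[-0.1,-0.5,0],[0,0,0]]

```text
time: 12.95
tool_pos: [0.5287, 0.11, 0.113]
ee_rot: [-3.133, -0.501, -0.146]
wrist_force: [-48.9, 12.8, 20.4]
width: 0.0173
```

play_rows:
  rows:
    - [1.5,[0,-0.4,0],[0,0,0]]
    - [1.5,[0,-0.4,0],[0,0,0]]
    - [1.5,[0,-0.4,0],[0,0,0]]

```text
time: 13.2
tool_pos: [0.528, 0.1069, 0.1124]
ee_rot: [-3.131, -0.499, -0.147]
wrist_force: [-50.7, 15.4, 20.9]
width: 0.0171
```

Run:
```python
from h import *
o=get_obs();print(o['time'],o['width'],o['wrist_force'],o['joint_positions'].round(2))
for t in (1.4,1.5,1.6): print(round(t,2),*delta('blue',t))
```

```text
13.2 0.01706101402683626 [-50.68518713  15.36282306  20.85997443] [ 0.19 -0.23  1.94 -0.18  0.96  1.98]
1.4 [1.52 1.09 0.37] [-0.013 -0.023  0.003]
1.5 [1.34 0.37 0.33] [-0.013 -0.023  0.003]
1.6 [ 1.23 -0.37  0.32] [-0.013 -0.023  0.003]
```

The pads slid partly off the post toward the robot: the width is 17 mm and there is a squeeze-out force. I'll open, then measure where the blue lever stands.

play_rows:
  rows:
    - [5,[0,0,0],[0,0,0]]
    - [5,[0,0,0],[0,0,0]]
    - [5,[0,0,0],[0,0,0]]
    - [5,[0,0,0],[0,0,0]]
    - [5,[0,0,0],[0,0,0]]

```text
time: 13.62
tool_pos: [0.5416, 0.1018, 0.1204]
ee_rot: [-3.137, -0.532, -0.145]
wrist_force: [-0.8, 0.5, 0.2]
width: 0.0465
```

Run:
```python
from h import *
o=get_obs();print(o['time'],o['width'],o['wrist_force'],o['tool_pos'])
for t in (1.2,1.4,1.5,1.6): print(round(t,2),*delta('blue',t))
s=snapshot('side')
for t in (1.2,1.4,1.57): print(t,proj(s,grip(q,'blue',t)),proj(s,grip(q,'blue',t,.092)))
print(blob(s['pixels'],'blue',proj(s,grip(q,'blue',1.5))[0],30))
cv2.imwrite('pics/side7.png',cv2.resize(s['pixels'][170:320,230:410,::-1],None,fx=4,fy=4))
```

```text
13.6167 0.04647917169182625 [-0.82897805  0.52820805  0.18344893] [0.54155305 0.10178997 0.12040474]
1.2 [ 0.71  2.99 -0.23] [-0.003  0.009  0.004]
1.4 [ 0.17  1.6  -0.43] [-0.003  0.009  0.004]
1.5 [-0.01  0.88 -0.47] [-0.003  0.009  0.004]
1.6 [-0.12  0.14 -0.48] [-0.003  0.009  0.004]
1.2 [[310.71666309 284.67825287]] [[314.22927713 280.87937046]]
1.4 [[317.1601855  282.98634953]] [[320.77628242 279.17978388]]
1.57 [[322.09617359 280.55901449]] [[325.78621049 276.72892427]]
(array([nan, nan]), 0)h.py:11: RuntimeWarning: Mean of empty slice.
  return np.array([cc[k].mean(),rr[k].mean()]),int(k.sum())
  ret = ret.dtype.type(ret / rcount)
```

View pics/side7.png

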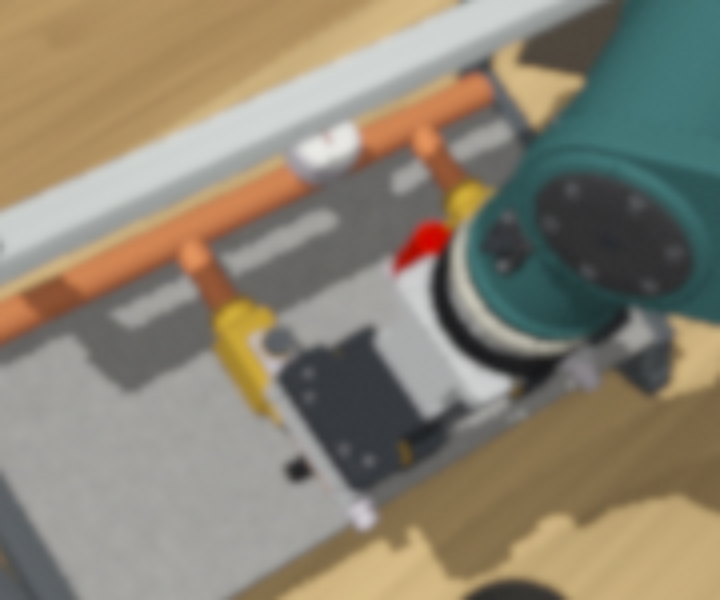

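The lever already lies nearly along its pipe, and the open jaws straddle the post well centred in x. I'll finish by pushing with the left finger in −y.

play_rows:
  rows:
    - [4.6,[0,-0.5,0],[0,0,0]]
    - [4.6,[0.05,-1,0],[0,0,0]]
    - [4.6,[0.05,-1,0],[0,0,0]]

```text
time: 13.92
tool_pos: [0.5416, 0.0939, 0.1199]
ee_rot: [-3.129, -0.53, -0.148]
wrist_force: [-1.0, 9.0, 0.0]
width: 0.0461
```

play_rows:
  rows:
    - [4.6,[0,-0.4,0],[0,0,0]]
    - [4.6,[0,-0.4,0],[0,0,0]]
    - [4.6,[0,-0.4,0],[0,0,0]]

```text
time: 14.17
tool_pos: [0.5417, 0.0937, 0.1198]
ee_rot: [-3.121, -0.53, -0.15]
wrist_force: [-0.9, 19.0, -1.4]
width: 0.0459
```

play_rows:
  rows:
    - [4.6,[0,-0.4,0],[0,0,0]]
    - [4.6,[0,-0.4,0],[0,0,0]]
    - [4.6,[0,-0.4,0],[0,0,0]]

```text
time: 14.42
tool_pos: [0.5417, 0.0934, 0.1197]
ee_rot: [-3.112, -0.529, -0.152]
wrist_force: [0.0, 29.5, -2.5]
width: 0.0463
```

The lever is hard on its stop (29 N, no motion). I'll re-centre and retreat along the stem.

play_rows:
  rows:
    - [4.6,[0,1,0],[0,0,0]]
    - [4.6,[0,2,0],[0,0,0]]
    - [4.6,[0,2,0],[0,0,0]]
    - [4.6,[-1.2,2.2,2.1],[0,0,0]]
    - [4.6,[-2.5,2.35,4.3],[0,0,0]]
    - [4.6,[-3.7,2.5,6.5],[0,0,0]]
    - [4.6,[-5.5,2.5,9],[0,0,0]]
    - [4.6,[-7,2.5,11],[0,0,0]]

```text
time: 15.08
tool_pos: [0.4711, 0.1079, 0.2316]
ee_rot: [-3.137, -0.532, -0.145]
wrist_force: [1.3, 0.2, 1.2]
width: 0.0461
```

play_rows:
  rows:
    - [5,[-2,-4,1],[0,0,0]]
    - [5,[-4,-8,2],[0,0,0]]
    - [5,[-6,-12,3],[0,0,0]]
    - [5,[-7,-16,3],[0,0,0]]
    - [5,[-8,-20,3],[0,0,0]]
    - [5,[-8,-22,3],[0,0,0]]
    - [5,[-8,-22,3],[0,0,0]]
    - [5,[-8,-22,3],[0,0,0]]

```text
time: 15.75
tool_pos: [0.3898, -0.1167, 0.2595]
ee_rot: [-3.137, -0.53, -0.158]
wrist_force: [0.2, 0.6, 0.0]
width: 0.0499
```

Run:
```python
from h import *
o=get_obs();print(o['time'],o['wrist_force'],o['tool_pos'],abs(o['qvel']).max())
S={c:snapshot(c) for c in('side','top')}
for w,t in(('red',0),('blue',1.57)):
  ob={c:blob(S[c]['pixels'],w,proj(S[c],grip(q,w,t))[0])[0] for c in S}
  r=least_squares(lambda p:np.concatenate([proj(S[c],p)[0]-ob[c] for c in S]),[.6,.1,.15])
  v=rot(q[3]).T@(r.x-q[:3])-(.17*Y if w=='blue' else 0)
  print(w,r.x.round(4),r.fun.round(1),'angle',np.arctan2(-v@sl,v@Y).round(3))
for c in S:
  for l in('clay_cup','white_cup','terracotta_pot'):
    print(c,l,[x['point'] for x in silhouettes(c,l)[:1]])
a=S['side']['pixels'][130:380,150:480,::-1]
cv2.imwrite('pics/side8.png',cv2.resize(a,None,fx=2.3,fy=2.3))
```

```text
15.75 [0.23889392 0.58337597 0.00460966] [ 0.38975322 -0.11665419  0.25950953] 0.16071028072925522
red [0.5848 0.0028 0.1646] [ 0.4  0.1 -0.2 -0.3] angle 0.005
blue [0.5349 0.108  0.1285] [ 0.2  0.  -0.1 -0.2] angle 1.546
side clay_cup [[332.5, 360.8]]
side white_cup [[345.7, 197.4]]
side terracotta_pot [[232.1, 430.1]]
top clay_cup [[320.9, 279.8]]
top white_cup [[232.2, 175.1]]
top terracotta_pot []
```

View pics/side8.png

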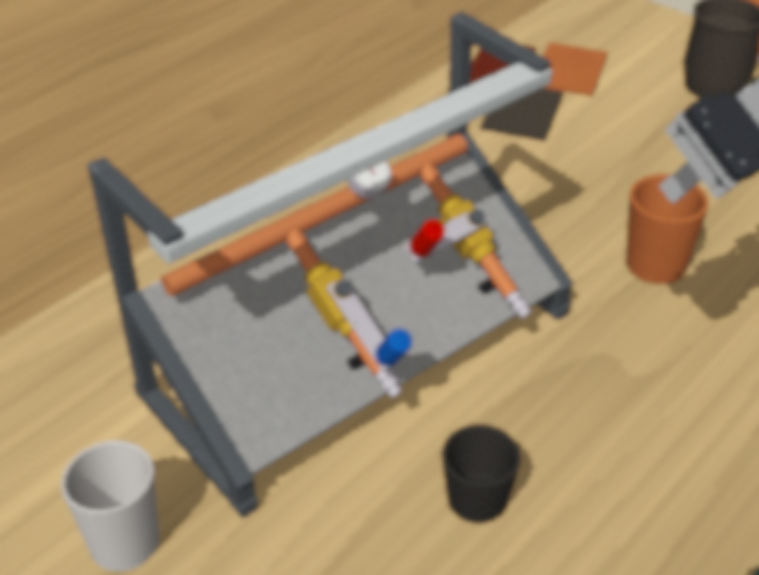

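The crop shows the blue lever along its pipe (grip at 395,347) and the red lever across (428,240), with the cups and pot upright. I'm handing in.

```bash
python3 -c "
from bench import *
print(close_job())"
```

```text
the job is handed in; nothing more can be done
None
```

I turned the red valve shut to its stop first, then the blue valve open to its stop. I handed the job in at about 16 s of the 61 s allowed; no verdict is reported.

- **Last checks:** the pictures put the red lever at about 0.005 rad and the blue at about 1.546 rad. I felt both stops as force rising with no motion, about 24 N on red and 29 N on blue. The gripper is well clear, with the wrist force near zero.
- **Slip on the blue lever:** near the end of its arc the pads slid partly off the post. The wrist force there reached about 55 N, against the 120 N limit. I opened the jaws and finished by pushing with one finger.
- **Cups and pot:** all three stand upright in the last side picture, within about 5 pixels of where they started. The network did not find the pot in the last top picture, so only the side view confirms it.

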